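# Unclamp a macro rail and draw it slantwise out of its glass-topped case

### The arm

A 6-joint arm with a two-finger parallel gripper is mounted at the origin on the work surface. World frame = base frame: x ahead of the robot, y to its left, z up, the work surface at z = 0. Lengths are in m, angles in degrees, forces in N, time in s.
With the tool pointing down it reaches from about 0.35 to 0.875 m from the base axis. Payload 4.2 kg.
Tool frame: the origin (TCP) lies midway between the tips of the shut fingers; the grasp point (between the pads) lies 19 mm behind it; y points along the fingers, z is the direction in which the jaws open and shut, and the axes are right-handed (so a half turn about y gives the same grasp; the last joint's range is limited). The gripper opens to 87 mm and grips with 3 to 60 N. Pads are 19 mm wide; open, the fingers measure 117 mm over their backs; the gripper's body (75 mm by 190 mm) begins 51 mm behind the grasp point.
Start: joints at [78.988, 22.042, 0.453, 0, -68.411, -14.817], TCP at [0.272, 0.563, 0.19] pointing down, gripper open.
Joint ranges: [-179.83, 179.83], [-69.29, 118.12], [-61.27, 80.66], [-181.25, 117.63], [-171.15, -9.14], [-177.46, 177.46]. Speed limits (degrees/s): [159.86, 159.86, 180, 180, 180, 180].

### API

Orientations are given as [roll, pitch, yaw] about the fixed x, y, z axes, in that order (R = Rz(yaw) Ry(pitch) Rx(roll)).
In Python, from workcell import env gives the robot as it stands. The module is installed in compiled form; this text tells all that it offers. Calls block until the motion is done:
- env.goto(position, orientation): joint-space move of the TCP to a pose.
- env.move_straight(position, rotation=None, rate=0.15, force_limit=None): straight line of the TCP; rotation=None keeps the orientation; rate is the mean speed in m/s. With force_limit (N) it stops when the force on the tool has changed by that much, and returns True; else False.
- env.set_joints(angles): joint-space move.
- env.gripper_to(opening, grasp_force=None): opening from 0.0 (shut) to 1.0 (fully open); grasp_force is the grip in N (None keeps the last); returns when the fingers have stopped.
- env.dwell(seconds).
- env.inverse_kinematics(position, orientation): joint angles nearest the present ones, or None.
- env.read_state(): the state.
- env.grab_frame(name): name is "scene" or "top" or "wrist"; returns a dict with "image" (420x560x3 uint8, blue, green, red), "fx", "fy", "cx", "cy" (pixels), "D" ([k1, k2, p1, p2, k3] as OpenCV has them; the pictures are not rectified), "position" and "orientation" of the camera in the world. Camera axes: x right, y up, looking along -z (the intrinsics and any distortion apply to the point x, -y, -z); pixel columns grow to the right and rows downward; lengths in m; the calibration is good to about 2 mm. A picture is of the moment at which its call begins. There is no depth.
A pose or a line that the arm cannot do raises env.Unreachable and nothing moves.
- env.close_job(): hands the job in, once; it reports no verdict.
Trained networks look in a picture, given as the dict that the camera call returned (one of the last four; its "shot" number tells which), for a name from the list of things; names that differ only in an ending like _2 or _b are one class to them, and where a whole thing is asked for, a point or a joint stands for the part that bears it (a point fixed in the world has none). Each returns a list of dicts, best first, with "score" (0 to 1); they miss things now and then, are a little off and sometimes report something else, mostly with a low value. They report only what shows in the picture. A call takes as long as a camera call.
- env.search_frame(picture, thing): "xyz" ([x, y, z] in m, in world coordinates, good to about 4 mm: the middle of the surface that is visible of it).
- env.trace(picture, thing): "mask" (420x560 bool, what is visible of it).
The state is a dict: "clock": time; "joint_positions": joint angles; "qvel": joint speeds; "joint_torque": joint torques, N m; "position": TCP position; "tool_rot": TCP orientation; "force": force on the tool from outside, world axes, zero at the start; "wrist_torque": the same for the moment, N m; "opening": opening from 0.0 (shut) to 1.0 (fully open).
Only numpy, scipy, OpenCV 4.12 (cv2) and the standard library are available. Lean on these libraries where they do the work, as an engineer would, in place of code of your own. Each camera call takes 0.05 s, during which the arm holds its last target.

### The job

Push the toggle clamp's handle over so that its arm swings up off the rail, past its balance point, and stays open; then take hold of the aluminium macro rail, tilt it, and draw it knob end first, slantwise up through the opening in the case's smoked glass cover, without forcing or striking the glass and without disturbing the things standing around. Finish while still holding the rail in the gripper, at rest and wholly clear of the case, all of it about 5 cm or more above the cover; do not put it down.

Things in the scene. Friction and masses are not known exactly. Their poses are not given: they have to be found in the camera images.
- case: Fixed flat rail case on the shelf, 160 mm (its x) by 350 mm (y -200 to +150), walls 5 mm, floor 6 mm. Origin on the shelf surface under the middle of the cover's opening, z up; +x points away from the robot, turned at most about 20 degrees. Two rubber strips across the floor at y -145 and +5, tops at z 12, carry the rail. On its +x side: a clamp plinth.
- cover: Fixed smoked glass cover on the case, 5 mm thick: underside at case z 61, top at z 66. Its axes are the case's, its origin 61 mm above the case's. It has one rectangular opening, x -62 to +62 and y -85 to +85 mm (124 by 170, shorter than the rail).
- rail: Loose aluminium macro rail, 230 mm along its y, 0.15 to 0.3 kg: bar 24 wide (x), 16 tall (z), y -115 to +85; thin screw; round knob 22 across, y +93 to +115, axis at z 8. Origin mid-length at the bar's underside, near its balance point. Lies along the case on the strips, knob (+y, as the case's +y) under the opening, plain end under the glass; origin starts at case x 0 +-4, y -65 +-10 mm.
- rail_knob_end (a point): Centre of the outer face of the rail's knob, rail coordinates (0, 115, 8) mm.
- rail_plain_end (a point): Centre of the rail's other end face, rail coordinates (0, -115, 8) mm.
- clamp (a joint): Toggle clamp hinge (rad), axis along case y. 0: clamped, arm level from the hinge to -x, its rubber-tipped rod pressing on the rail at case (0, -30), handle up. Grows as the handle is pushed to case +x and the arm swings up; stop at 2.1, handle low, arm up leaning away. No spring: let go below the balance point (about 0.75) it falls back to 0, above it on to the stop. About 2 N at the handle.
- clamp_hinge (a point): Point on the clamp's hinge axis level with the arm, at case (130, -30, 78) mm. The arm is 14 mm wide, 8 thick, 130 long, its rod 18 mm thick at the tip; fully open, it stands 225 mm high, all of it beyond case x 117. Under it a solid plinth, case x 80 to 155, y -120 to -10, 60 mm high, with three pivot cheeks at x 117 to 143 up to z 88.
- clamp_handle (a point): Centre of the clamp's handle grip: black bar 24 mm in diameter, 50 mm long, parallel to case y, 100 mm from the hinge axis on a stem 10 mm wide that sits on the hinge shaft 65 mm to the -y side of the arm, so what pushes it stays beside the arm's path. When clamped it is at case (113, -95, 176) mm, leaning 10 degrees from straight above the hinge towards -x.
- body_cap: White lens body cap, disc 58 mm across, 9 mm tall, lying on the cover's glass beyond the knob end; not to be disturbed. Origin under its centre.
- lens: Black lens standing upright, 73 mm across, 70 mm tall, on the shelf beside the case; leave alone. Origin under its centre.
- lens_hood: Orange lens hood ring, 72 mm across, 32 mm tall; leave alone. Origin under its centre.
- tub0: Desiccant tub, 45 mm across, 40 mm tall, on the shelf; leave alone. Origin under its centre.
- tub1: Another such tub; leave alone.
- tub2: Another such tub; leave alone.
- dust_bottle: Closed grey bottle, 48 mm across, 110 mm tall; leave alone. Origin under its centre.

How it is judged (in metres and radians):
On the way, in this order (a step that is already met when the one before it is completed fails the run):
1. the clamp is swung open past its balance point (joint above 1.4) (value of joint clamp above 1.4 rad), for 0.2 s.
2. the rail passes slantwise through the opening, knob end above the cover while the plain end is still below it (z of rail_knob_end in the frame of case above 0.085 m and z of rail_plain_end in the frame of case below 0.055 m), for 0.1 s.
At the end, for the whole second after the job is handed in: The gripper holds the rail (grip contact above 1 N), nothing else touches it, both its ends are more than 110 mm above the shelf (44 mm above the cover's top), it moves slower than 0.03 m/s, and the clamp is still open (above 1.4 rad) (height (world z) of each of rail_knob_end, rail_plain_end above 0.11 m and contact force between rail and the fingers above 1 N and contact force between rail and case below 0.1 N and linear speed of rail below 0.03 m/s and value of joint clamp above 1.4 rad and contact force between rail and body_cap below 0.1 N and contact force between rail and lens below 0.1 N and contact force between rail and lens_hood below 0.1 N and contact force between rail and tub0 below 0.1 N and contact force between rail and tub1 below 0.1 N and contact force between rail and tub2 below 0.1 N and contact force between rail and dust_bottle below 0.1 N); the arm keeps its last pose, push and grip.
It fails at once if the rail is moved more than 25 mm while the clamp is still on (joint below 0.6) (distance of rail from where it was at the start of the episode above 0.025 m and value of joint clamp below 0.6 rad).
It fails at once if the glass cover is pressed or struck with more than 25 N (contact force between anything else and cover above 25 N).
It fails at once if one of the things standing around is moved more than 30 mm or tipped (distance of any of body_cap, lens, lens_hood, tub0, tub1, tub2, dust_bottle from where it was at the start of the episode above 0.03 m or angle between any of body_cap, lens, lens_hood, tub0, tub1, tub2, dust_bottle's own z axis and vertical above 0.5 rad).
It also fails if it takes over 48 s, if anything falls off the work surface, if the arm or the gripper's body presses on something with over 40 N, if the wrist force passes 120 N, or if a joint passes its speed limit or range.

## Working session

There is one attempt and no reset: what is moved stays moved. The work goes in short steps, each a Python script; the robot and the scene stay as the last script left them, time stands still between calls to the robot, and variables do not carry over. Pictures are saved under pics/ and viewed, and the job is handed in when it is done.

```bash
mkdir -p pics; python3 - <<'E'
from workcell import env
import cv2,json
s=env.read_state();print({k:s[k] for k in('clock','position','tool_rot','opening','force')})
for n in("scene","top","wrist"):
    f=env.grab_frame(n);cv2.imwrite(f'pics/{n}0.png',f['image']);print(n,{k:f[k] for k in f if k!='image'})
    for t in ['case','cover','rail','clamp_handle','clamp','body_cap','lens','lens_hood','tub0','dust_bottle','rail_knob_end']:
        try:
            for r in env.search_frame(f,t)[:3]: print(t,[round(float(x),3) for x in r['xyz']],round(r['score'],2))
        except Exception as e: print(t,e)
print(env.read_state()['clock'])
E
```

```text
{'clock': 0.0, 'position': array([0.27200135, 0.56195374, 0.18864057]), 'tool_rot': array([-8.98738434e+01,  4.88256061e-03,  1.54158793e+02]), 'opening': 0.9975346293115581, 'force': array([ 0.42820315, -0.48582536, -0.65834927])}
scene {'fx': 522.4993972682606, 'fy': 522.4993972682606, 'cx': 279.073002357453, 'cy': 213.80182466137668, 'D': array([-0.10207273,  0.        ,  0.        ,  0.        ,  0.        ]), 'position': array([ 1.17562948, -0.79572922,  0.83285408]), 'orientation': array([55.39666663, -0.85688382, 41.21516605]), 'shot': 1}
case [0.528, -0.148, 0.062] 0.7
case [0.591, -0.155, 0.107] 0.39
cover [0.482, -0.158, 0.069] 0.78
cover [0.528, -0.146, 0.059] 0.2
rail [0.488, -0.07, 0.028] 0.72
clamp_handle [0.589, -0.154, 0.107] 0.84
clamp [0.589, -0.153, 0.106] 0.75
body_cap [0.484, 0.065, 0.072] 0.48
lens [0.598, -0.285, 0.062] 0.76
lens_hood [0.354, -0.286, 0.02] 0.55
tub0 [0.68, -0.025, 0.033] 0.93
tub0 [0.658, 0.051, 0.039] 0.86
tub0 [0.567, 0.14, 0.036] 0.58
dust_bottle [0.491, -0.343, 0.062] 0.98
dust_bottle [0.597, -0.283, 0.064] 0.68
rail_knob_end [0.486, -0.063
[... 404 characters left out ...]
-0.15, 0.068] 0.69
rail [0.476, -0.066, 0.029] 0.92
clamp [0.579, -0.098, 0.084] 0.72
lens [0.58, -0.261, 0.067] 0.64
lens [0.581, -0.1, 0.083] 0.61
lens_hood [0.354, -0.284, 0.03] 0.58
tub0 [0.647, 0.058, 0.043] 0.96
tub0 [0.559, 0.148, 0.041] 0.63
tub0 [0.662, -0.005, 0.039] 0.59
dust_bottle [0.476, -0.322, 0.073] 0.92
rail_knob_end [0.478, -0.066, 0.028] 0.84
wrist {'fx': 290.13035944190926, 'fy': 290.13035944190926, 'cx': 282.0354193273391, 'cy': 212.33526758497564, 'D': array([-0.04969119,  0.        ,  0.        ,  0.        ,  0.        ]), 'position': array([0.34638469, 0.52610819, 0.38526002]), 'orientation': array([-1.74777192e+01,  2.86097722e-02, -1.15785389e+02]), 'shot': 3}
1.8
```

View pics/top0.png

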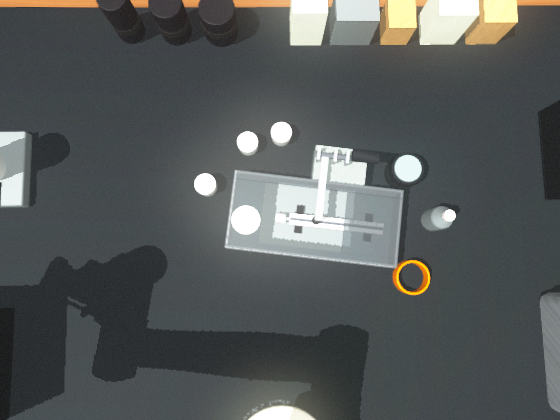

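View pics/scene0.png

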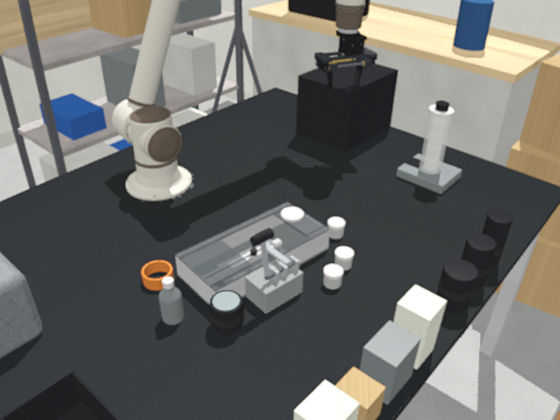

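```bash
python3 - <<'E'
import cv2
i=cv2.imread('pics/top0.png')[120:300,190:470];cv2.imwrite('pics/topc.png',cv2.resize(i,None,fx=2.8,fy=2.8,interpolation=cv2.INTER_CUBIC))
i=cv2.imread('pics/scene0.png')[190:350,150:350];cv2.imwrite('pics/scenec.png',cv2.resize(i,None,fx=3.7,fy=3.7,interpolation=cv2.INTER_CUBIC))
E
```

```text
(no output)
```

View pics/topc.png

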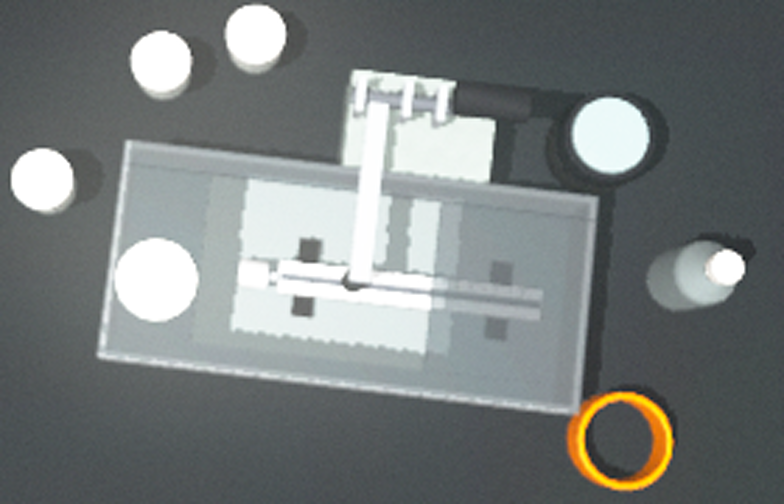

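View pics/scenec.png

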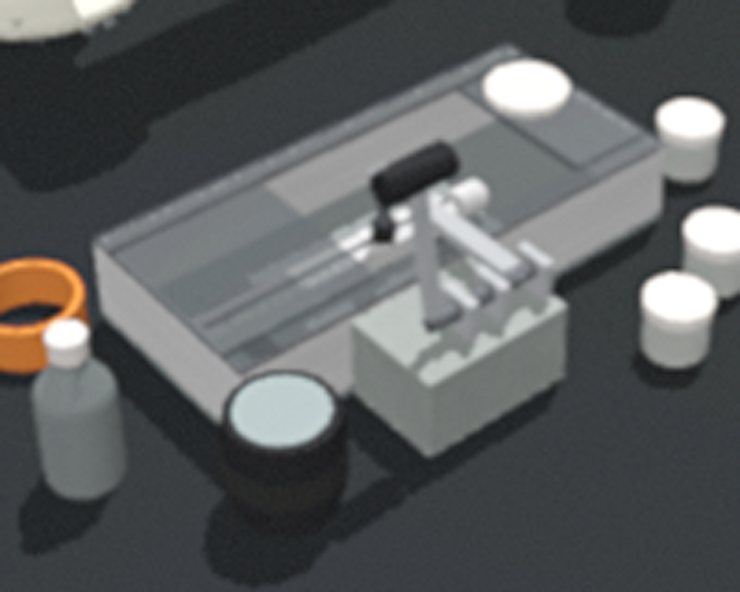

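```bash
cat > h.py <<'E'
import numpy as np,cv2
from scipy.spatial.transform import Rotation as R
from scipy.optimize import least_squares
from workcell import env
def proj(f,P):
    Rc=R.from_euler('xyz',f['orientation'],degrees=True).as_matrix()
    p=(np.atleast_2d(P)-f['position'])@Rc; p=p*[1,-1,-1]
    K=np.array([[f['fx'],0,f['cx']],[0,f['fy'],f['cy']],[0,0,1.]])
    return cv2.projectPoints(p.reshape(-1,1,3),np.zeros(3),np.zeros(3),K,np.array(f['D']))[0].reshape(-1,2)
def ray_z(f,uv,z):
    K=np.array([[f['fx'],0,f['cx']],[0,f['fy'],f['cy']],[0,0,1.]])
    n=cv2.undistortPoints(np.array([[uv]],float),K,np.array(f['D'])).ravel()
    d=R.from_euler('xyz',f['orientation'],degrees=True).as_matrix()@np.array([n[0],-n[1],-1])
    return f['position']+d*(z-f['position'][2])/d[2]
def c2w(c,P): # c=(x,y,yaw rad); P case coords m
    P=np.atleast_2d(P);co,si=np.cos(c[2]),np.sin(c[2])
    return np.c_[c[0]+co*P[:,0]-si*P[:,1],c[1]+si*P[:,0]+co*P[:,1],P[:,2]]
def w2c(c,P):
    P=np.atleast_2d(P)-[c[0],c[1],0];co,si=np.cos(c[2]),np.sin(c[2])
    return np.c_[co*P[:,0]+si*P[:,1],-si*P[:,0]+co*P[:,1],P[:,2]]
E
python3 - <<'E'
from h import *
ft=env.grab_frame('top');fs=env.grab_frame('scene')
T=(np.array([(127,143),(598,198),(580,412),(98,357)])+.5)/2.8-.5+[190,120]
Tp=np.array([(80,150,66),(80,-200,66),(-80,-200,66),(-80,150,66)])/1000
S=(np.array([(97,243),(660,150),(508,45)])+.5)/3.7-.5+[150,190]
Sp=np.array([(-80,-200,66),(80,150,66),(-80,150,66)])/1000
def fit(a,b):
    def r(c):
        o=[]
        if a:o.append((proj(ft,c2w(c,Tp))-T).ravel())
        if b:o.append((proj(fs,c2w(c,Sp))-S).ravel())
        return np.concatenate(o)
    s=least_squares(r,[.48,-.08,-.1]);return s.x,s.fun.round(1)
for a,b in((1,0),(0,1),(1,1)):print(fit(a,b))
c=fit(1,1)[0];np.save('case.npy',c)
for n,uv,z in [('knob',(240,274),.024),('plain',(541,305),.026)]:
    p=(np.array(uv)+.5)/2.8-.5+[190,120];print(n,w2c(c,ray_z(ft,p,z)).round(4))
print('handle',c2w(c,[.113,-.095,.176]),proj(fs,c2w(c,[.113,-.095,.176])),proj(ft,c2w(c,[.113,-.095,.176])))
for t in ['body_cap','lens','lens_hood','dust_bottle','tub0']:
    for r in env.search_frame(ft,t)[:3]: print(t,w2c(c,r['xyz']).round(3),round(r['score'],2))
E
```

```text
(array([ 0.48375334, -0.05162809, -0.13146282]), array([-0.5, -0.8,  0.4, -0.7,  0.3,  0.8, -0.2,  0.6]))
(array([ 0.49026842, -0.05562213, -0.13043368]), array([-1.4,  0.2,  1.7, -1.1, -0.2,  0.2]))
(array([ 0.48502247, -0.05204145, -0.13262096]), array([-0.3, -1.5,  0.6, -1.2,  0.4,  0.3,  0. , -0.2, -1.7, -1.6,  1. ,
       -2.4, -0.7, -1. ]))
knob [[-0.005   0.0559  0.024 ]]
plain [[-0.0019 -0.1734  0.026 ]]
handle [[ 0.58446809 -0.16114951  0.176     ]] [[261.57081487 236.87549631]] [[365.47922827 155.451861  ]]
body_cap [[-0.021  0.114  0.073]] 0.9
body_cap [[ 0.096 -0.035  0.083]] 0.31
lens [[ 0.118 -0.195  0.068]] 0.68
lens [[ 0.019 -0.055  0.066]] 0.35
lens_hood [[-0.1   -0.25   0.028]] 0.96
lens_hood [[-0.003 -0.012  0.028]] 0.58
dust_bottle [[ 0.033 -0.269  0.072]] 0.77
tub0 [[0.147 0.131 0.042]] 0.81
tub0 [[0.047 0.21  0.041]] 0.67
tub0 [[0.171 0.068 0.038]] 0.58
```

```bash
cat >> h.py <<'E'
C=np.array([0.4845,-0.052,-0.132])
def rot(tilt=0): # tilt deg: knob (+y) up; tool in case frame
    t=np.radians(tilt);c,s=np.cos(t),np.sin(t)
    M=np.array([[0,0,-1],[c,s,0],[s,-c,0]],float)
    M=R.from_euler('z',C[2]).as_matrix()@M
    return R.from_matrix(M).as_euler('xyz',degrees=True)
def w(x,y,z): return c2w(C,[x/1e3,y/1e3,z/1e3])[0]
E
python3 - <<'E'
from h import *
env.gripper_to(0.0)
print(rot(0),env.inverse_kinematics(w(30,-100,250),rot(0)),env.inverse_kinematics(w(185,-100,120),rot(0)))
for t in (0,10,20,30,40): print(t,env.inverse_kinematics(w(0,-20,9+3*t),rot(t)),env.inverse_kinematics(w(0,100,180),rot(t)))
env.goto(w(25,-100,250),rot(0));s=env.read_state();print(s['clock'],s['position'],s['tool_rot'],s['opening'],s['force'])
E
```

```text
[-90.          0.         82.4369571] [  0.54066982   9.94917125  -7.67977179   0.         -72.37105696
  -8.10371271] [ -1.36785253  29.99805397   3.13941839   0.         -63.14136442
  -6.19519037]
0 [ 10.66963412  21.55550544 -31.64031736   0.         -36.8041772
 -18.23267701] [ 24.05299911  10.27693655 -17.59270779   0.         -62.13035565
 -31.616042  ]
10 [  3.02966792  19.53900881 -24.29295651 -13.92745162 -45.16629823
  -0.83492531] [ 17.39333422   9.538271   -15.35574491 -10.34487185 -61.24889385
 -20.27570111]
20 [ -5.03799573  19.02655996 -17.89968243 -24.72158371 -54.78823155
  12.1804982 ] [  9.75095687  10.00502047 -12.87448064 -21.56473209 -62.66921442
  -8.06806563]
30 [-12.65733352  19.77303458 -12.47114991 -33.36998879 -64.88105934
  21.49750133] [  1.63861951  11.67120236 -10.66395311 -32.63706273 -66.22996807
   3.87929156]
40 [-19.39093351  21.43874603  -7.91343984 -40.66740465 -74.89092931
  27.91248208] [ -6.19767548  14.45251751  -9.07255029 -42.70504077 -71.34855827
  14.66259986]
6.3333 [ 0.49638127 -0.15383593  0.24987057] [-8.99908426e+01 -3.53141631e-03  8.24994160e+01] 0.0030830256054250166 [-0.13901585 -0.11162466 -0.30211714]
```

```bash
python3 - <<'E'
from h import *
env.move_straight(w(50,-100,158),rate=.2)
for x,z in ((86,158),(110,160),(135,154),(157,144),(178,132),(190,122)):
    r=env.move_straight(w(x,-100,z),rate=.1);s=env.read_state();print(x,s['clock'],s['force'].round(1))
f=env.grab_frame('scene');cv2.imwrite('pics/s1.png',cv2.resize(f['image'][150:360,120:400],None,fx=2.8,fy=2.8))
E
```

```text
86 7.4667 [0.7 1.  0. ]
110 7.8583 [ 0.2  1.1 -0. ]
135 8.2667 [-0.8  0.2  0.2]
157 8.6583 [0.3 0.2 0.9]
178 9.05 [ 0.1  0.2 -0.7]
190 9.3583 [ 0.4 -0.4 -1. ]
```

View pics/s1.png

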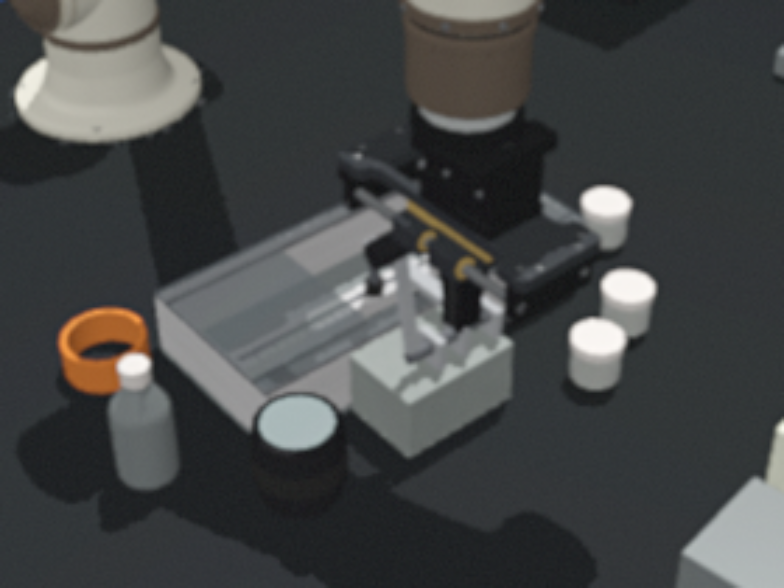

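```bash
python3 - <<'E'
from h import *
f=env.grab_frame('scene');s=env.read_state()
print(s['position'],w(190,-100,122),s['joint_positions'],s['tool_rot'])
print('tcp',(proj(f,s['position'])-[120,150])*2.8)
for p in [(113,-95,176),(130,-30,78),(0,-30,30),(80,-10,60),(155,-10,60),(155,-120,60),(80,-120,60)]: print(p,(proj(f,w(*p))-[120,150])*2.8)
E
```

```text
[ 0.65953708 -0.1761187   0.12209402] [ 0.65968542 -0.1761373   0.122     ] [-1.41105523e+00  3.03575367e+01  4.08577303e+00  4.54700376e-03
 -6.37381869e+01 -6.14748591e+00] [-8.99905432e+01  5.11946542e-03  8.24434716e+01]
tcp [[458.26665036 353.03386594]]
(113, -95, 176) [[396.04333195 242.94016327]]
(130, -30, 78) [[472.88195587 318.98302223]]
(0, -30, 30) [[371.50951825 287.62948648]]
(80, -10, 60) [[449.93176909 295.97177156]]
(155, -10, 60) [[511.63243046 341.11720261]]
(155, -120, 60) [[406.67595321 402.40072865]]
(80, -120, 60) [[345.93203547 352.50728277]]
```

```bash
python3 - <<'E'
from h import *
f=env.grab_frame('scene');cv2.imwrite('pics/s2.png',cv2.resize(f['image'][190:310,200:340],None,fx=5,fy=5,interpolation=cv2.INTER_CUBIC))
f=env.grab_frame('wrist');cv2.imwrite('pics/w2.png',f['image'])
E
```

```text
(no output)
```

View pics/s2.png

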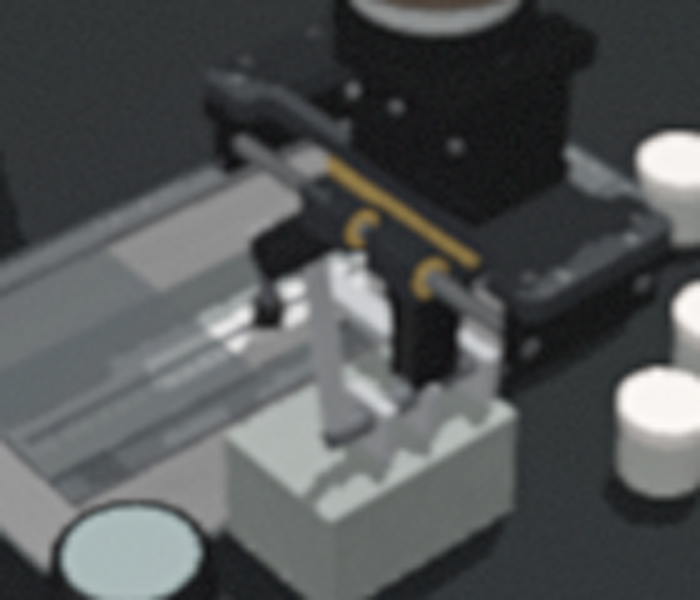

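View pics/w2.png

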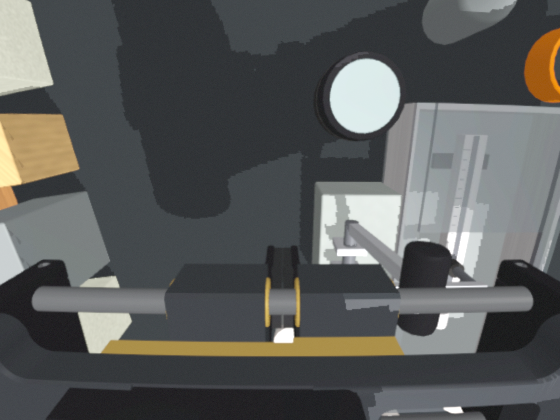

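```bash
python3 - <<'E'
from h import *
f=env.grab_frame('wrist');s=env.read_state()
print('cam case',w2c(C,f['position'])*1e3, f['orientation'])
M=R.from_euler('xyz',s['tool_rot'],degrees=True).as_matrix();print(M.round(2))
print('tcp',proj(f,s['position']))
for p in [(113,-95,176),(113,-120,176),(113,-70,176),(130,-30,78),(0,-30,30),(80,-10,60),(155,-10,60),(155,-120,60),(80,-120,60),(80,-200,66),(118,-195,70)]: print(p,proj(f,w(*p)).round())
E
```

```text
cam case [[ 189.04127173 -183.56962277  317.91122822]] [-1.75477619e+01  9.38844119e-02  1.72482046e+02]
[[ 0.13  0.   -0.99]
 [ 0.99 -0.    0.13]
 [ 0.   -1.   -0.  ]]
tcp [[281.14772906 240.75203903]]
(113, -95, 176) [[417. 286.]]
(113, -120, 176) [[423. 246.]]
(113, -70, 176) [[410. 323.]]
(130, -30, 78) [[344. 290.]]
(0, -30, 30) [[450. 265.]]
(80, -10, 60) [[387. 297.]]
(155, -10, 60) [[315. 297.]]
(155, -120, 60) [[320. 194.]]
(80, -120, 60) [[401. 194.]]
(80, -200, 66) [[415. 102.]]
(118, -195, 70) [[370. 107.]]
```

```bash
python3 - <<'E'
from h import *
env.move_straight(w(190,-100,215),rate=.3)
env.move_straight(w(55,-100,215),rate=.3)
env.move_straight(w(55,-100,140),rate=.25)
for x,z in ((86,140),(110,140),(135,136),):
    r=env.move_straight(w(x,-100,z),rate=.12);s=env.read_state();print(x,s['clock'],s['force'].round(1))
f=env.grab_frame('scene');cv2.imwrite('pics/s3.png',cv2.resize(f['image'][190:310,200:340],None,fx=5,fy=5,interpolation=cv2.INTER_CUBIC))
f=env.grab_frame('wrist');cv2.imwrite('pics/w3.png',f['image'])
E
```

```text
86 11.525 [-0.4 -1.   0.3]
110 11.875 [-1.   0.   1.4]
135 12.2333 [-1.  -0.1  0.9]
```

View pics/s3.png

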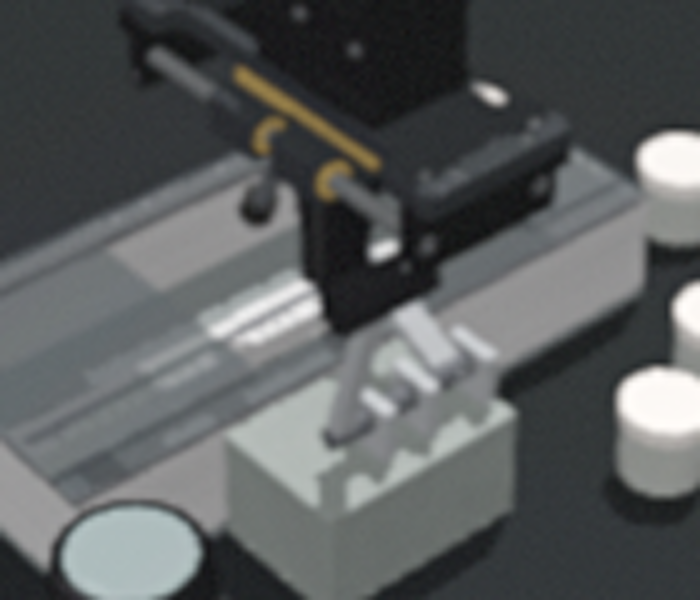

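View pics/w3.png

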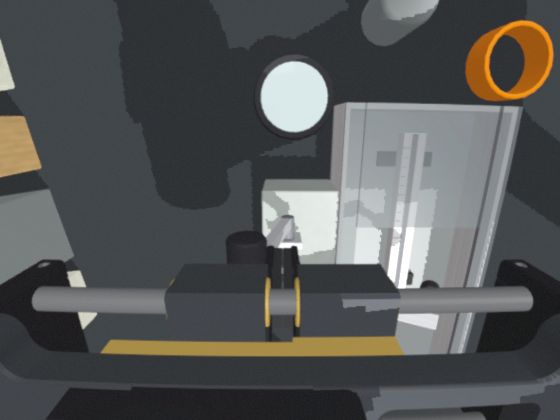

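```bash
python3 - <<'E'
from h import *
for x,z in ((157,128),(180,113),(200,100)):
    r=env.move_straight(w(x,-100,z),rate=.12);s=env.read_state();print(x,s['clock'],s['force'].round(1))
env.dwell(.4)
f=env.grab_frame('scene');cv2.imwrite('pics/s4.png',cv2.resize(f['image'][190:310,200:340],None,fx=5,fy=5,interpolation=cv2.INTER_CUBIC))
E
```

```text
157 12.675 [-0.   0.2  0.5]
180 13.05 [-0.7  0.6 -0.1]
200 13.4 [-0.1  0.6  0.4]
```

View pics/s4.png

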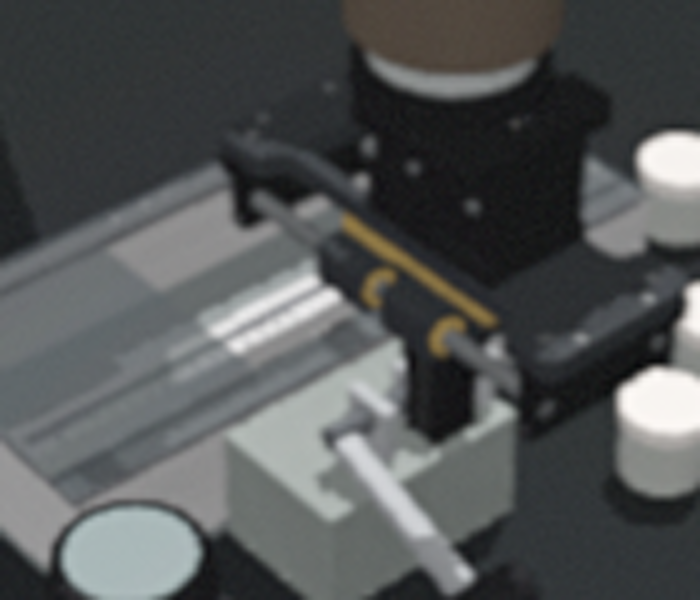

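```bash
python3 - <<'E'
from h import *
env.move_straight(w(190,-100,200),rate=.3)
env.move_straight(w(20,-100,215),rate=.3)
env.move_straight(w(-3,-20,200),rate=.3)
env.gripper_to(0.5,20)
s=env.read_state();print(s['clock'],s['opening'])
f=env.grab_frame('wrist');cv2.imwrite('pics/w5.png',f['image'])
print('tcp',proj(f,s['position']))
for p in [(80,-200,66),(-80,-200,66),(62,-85,66),(-62,-85,66),(-62,85,66),(-3.5,56,20),(-3.5,-173.5,28),(-15.5,-173.5,28),(8.5,-173.5,28)]: print(p,proj(f,w(*p)).round(1))
f=env.grab_frame('scene');cv2.imwrite('pics/s5.png',cv2.resize(f['image'][150:330,180:340],None,fx=3.3,fy=3.3,interpolation=cv2.INTER_CUBIC))
E
```

```text
16.4583 0.49508824275805274
tcp [[281.1683863  240.72149814]]
(80, -200, 66) [[199.5  22.7]]
(-80, -200, 66) [[358.1  22.7]]
(62, -85, 66) [[223.  138.5]]
(-62, -85, 66) [[334.9 138.6]]
(-62, 85, 66) [[327.6 275. ]]
(-3.5, 56, 20) [[282.  240.1]]
(-3.5, -173.5, 28) [[282.2  58.2]]
(-15.5, -173.5, 28) [[292.6  58.2]]
(8.5, -173.5, 28) [[271.8  58.2]]
```

View pics/w5.png

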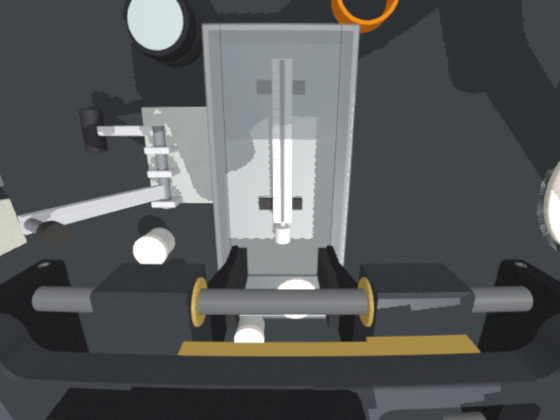

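View pics/s5.png

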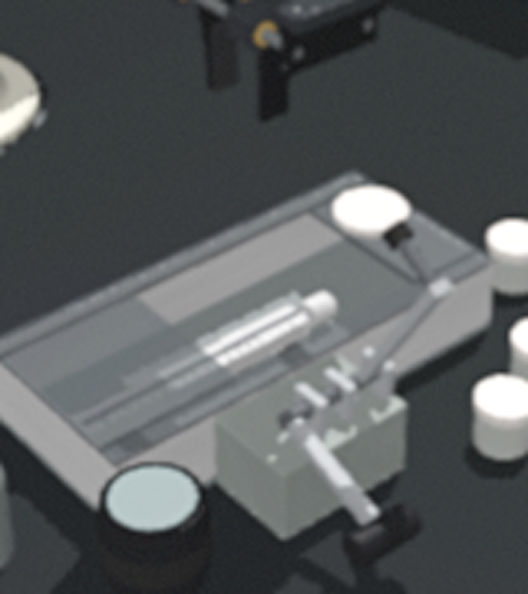

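```bash
python3 - <<'E'
from h import *
f=env.grab_frame('scene');s=env.read_state();c=w2c(C,s['position'])[0]*1e3
cv2.imwrite('pics/s6.png',cv2.resize(f['image'][110:210,210:320],None,fx=6,fy=6,interpolation=cv2.INTER_CUBIC))
for dx in(-22,0,22):
  for dz in (0,15,30): print(dx,dz,((proj(f,w(c[0]+dx,c[1],c[2]+dz))-[210,110])*6).round())
E
```

```text
-22 0 [[229. 467.]]
-22 15 [[229. 434.]]
-22 30 [[228. 400.]]
0 0 [[266. 491.]]
0 15 [[265. 457.]]
0 30 [[265. 423.]]
22 0 [[303. 515.]]
22 15 [[302. 481.]]
22 30 [[302. 446.]]
```

View pics/s6.png

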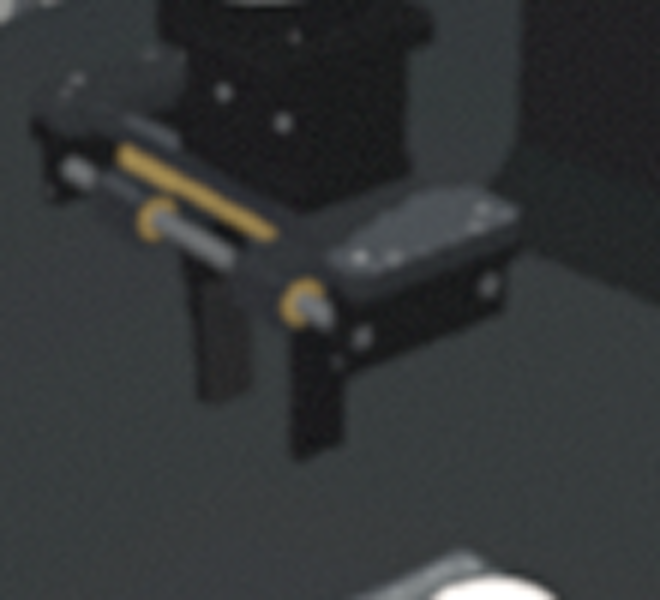

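```bash
python3 - <<'E'
from h import *
f=env.grab_frame('wrist');s=env.read_state();c=w2c(C,s['position'])[0]*1e3
cv2.imwrite('pics/w6.png',cv2.resize(f['image'][220:330,200:370],None,fx=4.5,fy=4.5,interpolation=cv2.INTER_CUBIC))
for dx in(-22,22):
  for dy in (-10,10):
    for dz in (0,30): print(dx,dy,dz,((proj(f,w(c[0]+dx,c[1]+dy,c[2]+dz))-[200,220])*4.5).round())
print(s['clock'],c)
E
```

```text
-22 -10 0 [[503.  36.]]
-22 -10 30 [[524. 112.]]
-22 10 0 [[499. 149.]]
-22 10 30 [[518. 241.]]
22 -10 0 [[228.  35.]]
22 -10 30 [[205. 112.]]
22 10 0 [[232. 149.]]
22 10 30 [[210. 240.]]
16.6583 [ -2.9980057  -19.97257977 199.99629441]
```

View pics/w6.png

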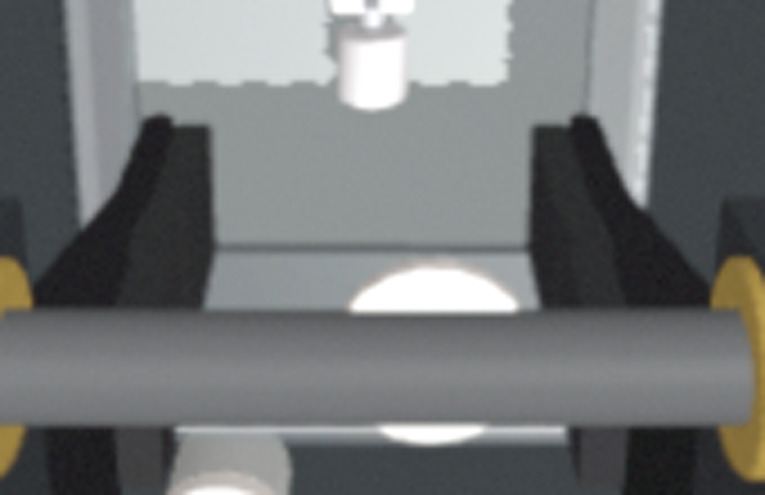

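```bash
python3 - <<'E'
from h import *
f=env.grab_frame('scene');s=env.read_state();c=w2c(C,s['position'])[0]*1e3
for dx in(60,80,95):
  for dy in (-37,37):
    for dz in (70,85,100): print(dx,dy,dz,((proj(f,w(c[0]+dx,c[1]+dy,c[2]+dz))-[210,110])*6).round())
for dy in(-10,10):
  for dz in (20,25,30,35): print('tip',dy,dz,((proj(f,w(c[0]+22,c[1]+dy,c[2]+dz))-[210,110])*6).round(),((proj(f,w(c[0]+36,c[1]+dy,c[2]+dz))-[210,110])*6).round())
E
```

```text
60 -37 70 [[289. 427.]]
60 -37 85 [[289. 390.]]
60 -37 100 [[288. 352.]]
60 37 70 [[448. 360.]]
60 37 85 [[449. 323.]]
60 37 100 [[450. 286.]]
80 -37 70 [[326. 451.]]
80 -37 85 [[326. 413.]]
80 -37 100 [[326. 375.]]
80 37 70 [[485. 381.]]
80 37 85 [[486. 344.]]
80 37 100 [[488. 307.]]
95 -37 70 [[354. 468.]]
95 -37 85 [[354. 430.]]
95 -37 100 [[355. 392.]]
95 37 70 [[514. 398.]]
95 37 85 [[515. 361.]]
95 37 100 [[517. 323.]]
tip -10 20 [[281. 479.]] [[306. 494.]]
tip -10 25 [[281. 467.]] [[305. 483.]]
tip -10 30 [[281. 456.]] [[305. 471.]]
tip -10 35 [[281. 444.]] [[305. 459.]]
tip 10 20 [[323. 460.]] [[347. 476.]]
tip 10 25 [[323. 449.]] [[347. 464.]]
tip 10 30 [[323. 437.]] [[347. 453.]]
tip 10 35 [[323. 426.]] [[347. 441.]]
```

```bash
cat >> h.py <<'E'
OFF=29.; YG=-40.; X0=-3.0
YP0=-173.5
def pose(yp,zp,t,yg=YG,x=X0):
    # rail plain-end bottom edge at case (yp,zp), tilt t -> nominal TCP
    a=np.radians(t);c,s=np.cos(a),np.sin(a)
    L=yg-YP0; n=-1-OFF   # along rail, normal (true tip 1mm below underside)
    return w(x,yp+L*c-n*s,zp+L*s+n*c),rot(t)
E
python3 - <<'E'
from h import *
for q in [(-173.5,12,0),(-173.5,14,15),(-150,15,19),(-125,14,26),(-105,14,34),(-70,16,36),(-70,145,36)]:
    p,o=pose(*q);print(q,p.round(3),env.inverse_kinematics(p,o).round(0))
p,o=pose(-173.5,12,0)
env.move_straight(p+[0,0,.07],rate=.25)
hit=env.move_straight(p,rate=.06,force_limit=8);s=env.read_state();print(hit,s['position'],p,s['force'],s['clock'])
f=env.grab_frame('wrist');cv2.imwrite('pics/w7.png',f['image'])
f=env.grab_frame('scene');cv2.imwrite('pics/s7.png',cv2.resize(f['image'][190:310,200:340],None,fx=5,fy=5,interpolation=cv2.INTER_CUBIC))
E
```

```text
(-173.5, 12, 0) [ 0.476 -0.091 -0.018] [  8.  24. -33.   0. -33. -16.]
(-173.5, 14, 15) [ 0.477 -0.088  0.02 ] [ -3.  22. -22. -21. -46.  10.]
(-150, 15, 19) [ 0.48  -0.065  0.03 ] [ -4.  22. -21. -25. -49.  13.]
(-125, 14, 26) [ 0.483 -0.044  0.046] [ -7.  22. -18. -32. -55.  19.]
(-105, 14, 34) [ 0.484 -0.029  0.064] [-11.  23. -15. -39. -62.  26.]
(-70, 16, 36) [0.489 0.004 0.07 ] [ -9.  22. -15. -42. -62.  25.]
(-70, 145, 36) [0.489 0.004 0.199] [ -8.  13.  -8. -38. -74.  13.]
False [ 0.4766603  -0.09121962 -0.01762487] [ 0.47626142 -0.09125717 -0.018     ] [-0.57908218  0.23268887  0.16850416] 18.775
```

View pics/w7.png

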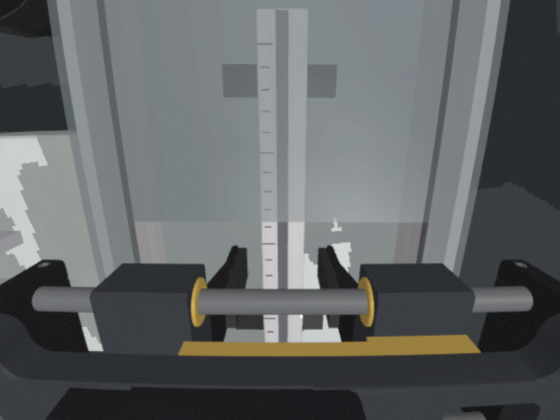

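View pics/s7.png

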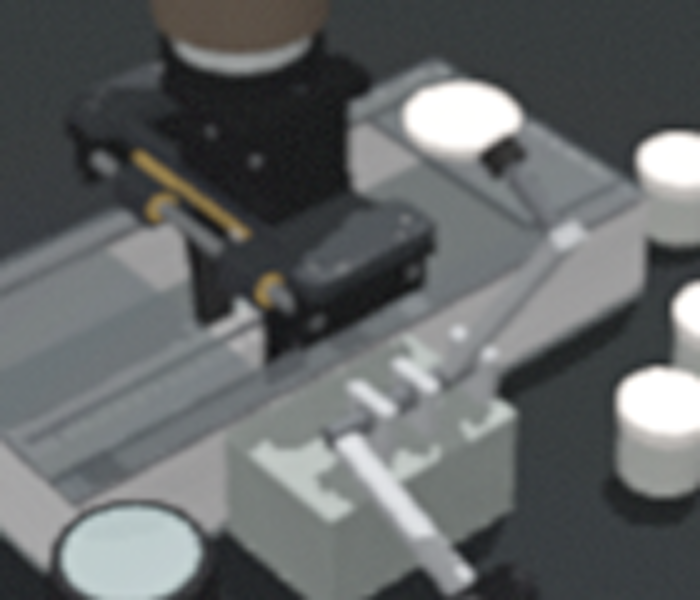

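```bash
python3 - <<'E'
from h import *
f=env.grab_frame('wrist')
print('edge',w2c(C,ray_z(f,(282,222),.066))*1e3,'plain',w2c(C,ray_z(f,(282,11),.028))*1e3)
env.gripper_to(0.0,40);s=env.read_state();print(s['opening'],s['opening']*87,s['force'].round(1),s['clock'])
for q in [(-173.5,14,0),(-173.5,14,8),(-173,14,15)]:
    p,o=pose(*q);h=env.move_straight(p,o,rate=.06,force_limit=12);s=env.read_state();print(q,h,s['clock'],s['force'].round(1),s['wrist_torque'].round(2),s['opening'])
    if h: break
f=env.grab_frame('wrist');cv2.imwrite('pics/w8.png',f['image'])
f=env.grab_frame('scene');cv2.imwrite('pics/s8.png',cv2.resize(f['image'][170:310,180:340],None,fx=4.2,fy=4.2,interpolation=cv2.INTER_CUBIC))
E
```

```text
edge [[ -3.44300055 -83.9571397   66.        ]] plain [[  -3.2880699  -171.88197167   28.        ]]
0.2693476675894653 23.433247080283483 [-0.5  1.1  0.2] 19.425
(-173.5, 14, 0) False 19.675 [ 0.2  0.  -3.8] [ 0.13 -0.05 -0.01] 0.2709681515685248
(-173.5, 14, 8) False 20.1417 [ 0.4 -0.5 -2.9] [-0.29 -0.02 -0.05] 0.2687614468046921
(-173, 14, 15) False 20.5667 [ 0.1  0.6 -3. ] [-0.59  0.08 -0.02] 0.2674566227973675
```

View pics/w8.png

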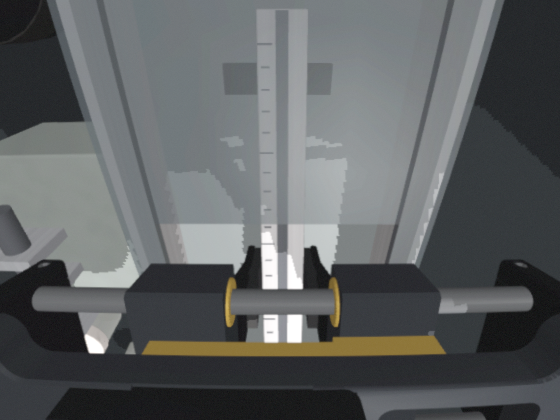

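View pics/s8.png

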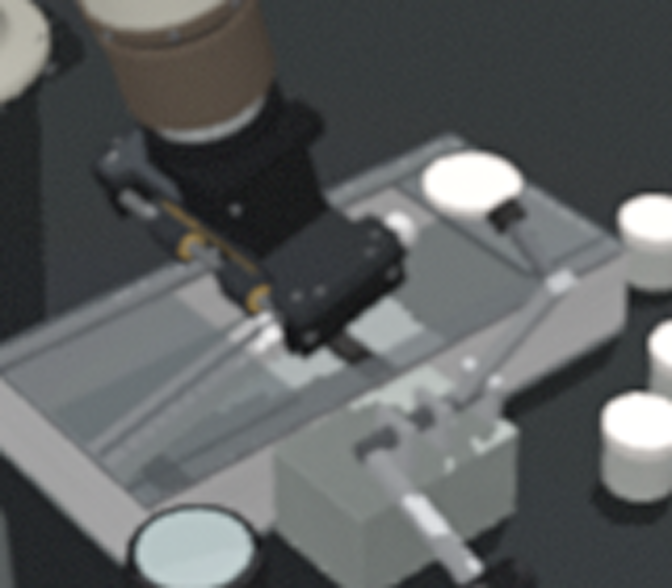

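```bash
python3 - <<'E'
from h import *
for q in [(-162,14,17),(-150,15,19),(-137,14,22),(-125,14,26),(-115,14,30),(-105,14,34)]:
    p,o=pose(*q);h=env.move_straight(p,o,rate=.06,force_limit=10);s=env.read_state();print(q,h,s['clock'],s['force'].round(1),s['wrist_torque'].round(2),round(s['opening'],3))
    if h: break
f=env.grab_frame('wrist');cv2.imwrite('pics/w9.png',f['image'])
f=env.grab_frame('scene');cv2.imwrite('pics/s9.png',cv2.resize(f['image'][150:310,180:340],None,fx=3.7,fy=3.7,interpolation=cv2.INTER_CUBIC))
E
```

```text
(-162, 14, 17) False 21.0083 [ 0.2  0.3 -1.8] [-0.74  0.04  0.02] 0.271
(-150, 15, 19) False 21.375 [-0.3  0.5 -3.1] [-0.8   0.08  0.03] 0.271
(-137, 14, 22) False 21.75 [-0.3  0.7 -2.7] [-0.96  0.06  0.03] 0.269
(-125, 14, 26) False 22.1333 [-0.2  0.6 -2.7] [-1.1   0.14  0.04] 0.268
(-115, 14, 30) False 22.4833 [-0.  -0.5 -2.8] [-1.28  0.12  0.05] 0.273
(-105, 14, 34) False 22.825 [ 0.1 -0.7 -2.3] [-1.48  0.18 -0.03] 0.272
```

View pics/w9.png

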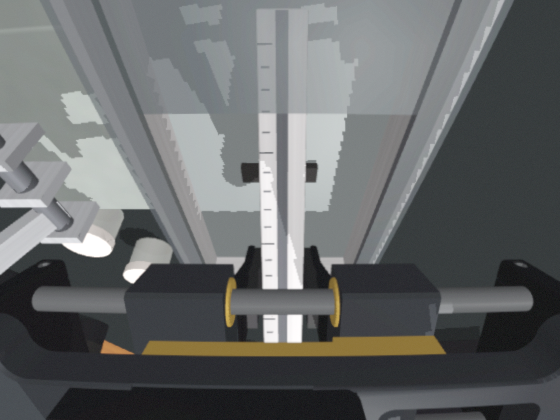

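View pics/s9.png

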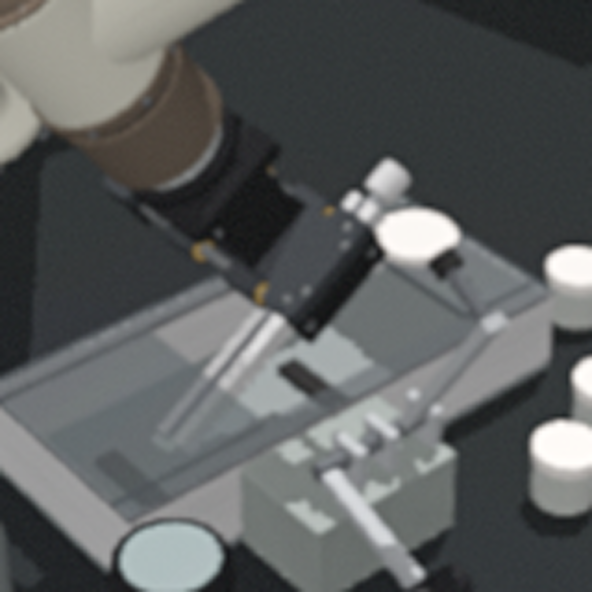

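```bash
python3 - <<'E'
from h import *
for q in [(-85,15,36),(-60,17,37)]:
    p,o=pose(*q);h=env.move_straight(p,o,rate=.06,force_limit=10);s=env.read_state();print(q,h,s['clock'],s['force'].round(1),s['wrist_torque'].round(2),round(s['opening'],3))
    if h: break
f=env.grab_frame('wrist');cv2.imwrite('pics/w10.png',f['image']);print(proj(f,w(X0,-85,66)),proj(f,w(X0,-85,61)))
f=env.grab_frame('scene');cv2.imwrite('pics/s10.png',cv2.resize(f['image'][150:310,180:340],None,fx=3.7,fy=3.7,interpolation=cv2.INTER_CUBIC))
E
```

```text
(-85, 15, 36) False 23.3917 [ 0.1 -1.  -3.4] [-1.55  0.15  0.03] 0.27
(-60, 17, 37) False 23.95 [-0.2  0.7 -3. ] [-1.6   0.19  0.01] 0.273
[[280.14158257  -5.66265675]] [[280.22185032 -10.63709314]]
```

View pics/w10.png

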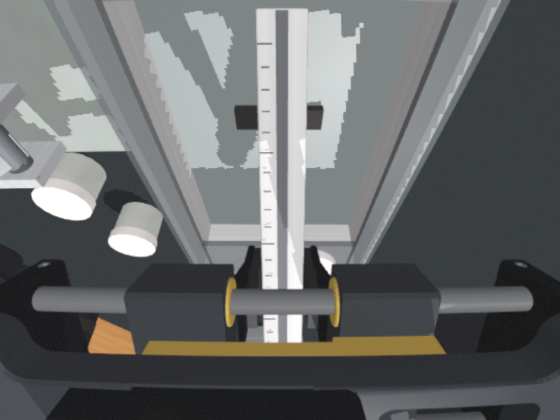

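View pics/s10.png

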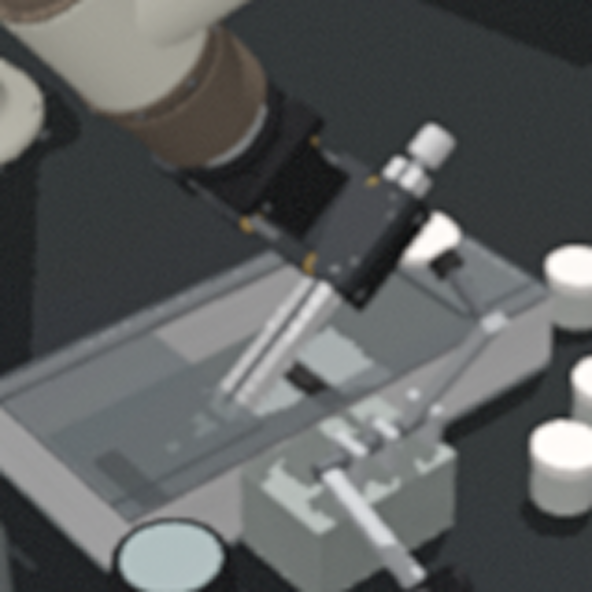

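```bash
python3 - <<'E'
from h import *
for q in [(-58,80,37),(-58,150,37)]:
    p,o=pose(*q);h=env.move_straight(p,o,rate=.08,force_limit=10);s=env.read_state();print(q,h,s['clock'],s['force'].round(1),s['position'],p,round(s['opening'],3))
    if h: break
env.dwell(.5)
f=env.grab_frame('scene');cv2.imwrite('pics/s11.png',cv2.resize(f['image'][60:340,140:400],None,fx=2.1,fy=2.1,interpolation=cv2.INTER_CUBIC))
print(proj(f,pose(-58,150,37)[0]))
for n in('rail','rail_plain_end'):
  for r in env.search_frame(f,n)[:2]: print(n,np.round(r['xyz'],3),r['score'])
K=np.radians(37)
for nm,L in(('plain',0),('knob',230)): print(nm,(proj(f,w(X0,-58+L*np.cos(K)-8*np.sin(K),150+L*np.sin(K)+8*np.cos(K)))-[140,60])*2.1)
E
```

```text
(-58, 80, 37) False 24.9917 [-0.3  0.1 -2.9] [0.48987534 0.01462786 0.13594136] [0.49030131 0.01448714 0.13638324] 0.269
(-58, 150, 37) False 26.0167 [-0.2 -0.7 -2.4] [0.48987195 0.01458633 0.20578902] [0.49030131 0.01448714 0.20638324] 0.273
[[282.87106487 176.95338447]]
rail [ 0.488 -0.067  0.203] 0.7
rail_plain_end [ 0.488 -0.063  0.202] 0.82
rail_plain_end [ 0.677 -0.023  0.034] 0.29
plain [[209.62128625 324.52797419]]
knob [[338.25828854 160.63043893]]
```

View pics/s11.png

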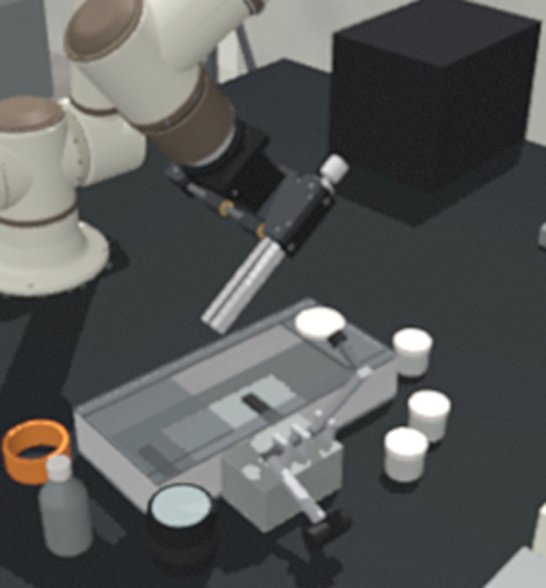

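```bash
python3 - <<'E'
from h import *
s=env.read_state();print(s['clock'],s['qvel'],s['opening']);print(env.close_job())
E
```

```text
26.6667 [ 0.02177065 -0.01625954  0.09352772  0.01271061  0.0439072  -0.00269256] 0.2681944866080979
the job is handed in; nothing more can be done
None
```

The clamp is open against its stop. The rail is in the gripper, at rest, clear of the case. I handed the job in at about 26.7 s of the 48 s allowed; the interface gives no verdict.

- **Final checks:** The plain end's centre is at z of about 0.15 m and the knob's at about 0.29 m. The camera picture agreed with the planned pose to within a few pixels. The gripper opening matches the rail's width of about 24 mm, and the force reading of about 3 N matches its weight. In the last picture the clamp is open and the surrounding things look unmoved.
- **Clamp:** My first push failed. It went over the top of the handle and the clamp fell back shut. The pictures showed that the real fingertips sit about 29 mm behind the reported tool point. I pushed again with the tool lower and the clamp swung fully open.
- **Rail:** With that 29 mm allowed for, I gripped the rail at 40 N near case y -40. I tilted it in steps to 37 degrees, drew its plain end out from under the glass, and lifted it. No force stop tripped, and the wrist pictures during the draw showed no slip in the grip.
- **Disagreement between measurements:** The top and scene cameras placed the case about 6 mm apart in x. I used a fit leaning on the top camera, and close wrist pictures agreed with it to about 2 mm.

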